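# Return the washed filling knife to its slanted block

### The arm

A 7-joint arm with a two-finger parallel gripper is mounted at the origin on the work surface. World frame = base frame: x ahead of the robot, y to its left, z up, the work surface at z = 0. Lengths are in m, angles in rad, forces in N, time in s.
With the tool pointing down it reaches from about 0.35 to 0.9 m from the base axis. Payload 8.1 kg.
Tool frame: the origin (TCP) lies between the finger pads; the fingertips stand 17 mm ahead of it and the grasp point (between the pads) lies 2 mm behind it; z points along the fingers, y is the line along which they close (so a half turn about z gives the same grasp; the last joint's range is limited). The gripper opens to 92 mm and grips with 3 to 60 N. Pads are 19 mm wide; open, the fingers measure 130 mm over their backs; the gripper's body (75 mm by 190 mm) begins 47 mm behind the grasp point.
Start: joints at [-1.32, 0.434, 0.025, 1.573, -0.012, 1.134, -0.075], TCP at [0.217, 0.586, 0.244] pointing down, gripper open.
Joint ranges: [-2.62, 2.62], [-0.44, 2.09], [-1.27, 1.32], [0.08, 2.57], [-1.32, 4.46], [0.12, 2], [-2.74, 2.74]. Speed limits (rad/s): [2.22, 2.22, 3.01, 3.01, 3.14, 3.14, 3.14].

### API

Orientations are given as a rotation vector (axis times angle).
In Python, from cell import observe, get_image, calibration, sign_off, look_for, regions_of, landmark_of gives the robot as it stands.
- The arm moves only by the tool jog_arm, never from a script. Its argument "plan" is a list of rows, each an object with "offset": the shift along the tool's x, y, z normalised to -1 to 1, where 1 is 0.15 m, a list of three; "twist": the turn, a rotation vector about the tool's x, y, z normalised to -1 to 1, where 1 is 2 pi rad, a list of three; "fingers": the gripper command: -1 is shut, 1 is fully open, values between are in proportion. In form: [{"offset": [x, y, z], "twist": [ax, ay, az], "fingers": fingers}, ...]. A call has 1 to 20 rows; each row is the pose to reach, as a shift and turn from the pose commanded when the call began, along the tool's axes at that moment, turning the shorter way round; what a row does not reach only later rows make up. A row lasts 1/8 s, in which the tool goes at most 62.5 mm and 10.7 degrees, less where a joint would pass 70% of its speed; a pose out of reach is approached as far as the arm can. A call with a number of a shift or a turn outside -1 to 1 is refused whole. A call with a gripper value outside its range is refused whole. The fingers move at their own pace and stop on an object; "newtons" is the grip in N (left out, the last holds). Time passes only in rows, so rows that repeat a pose let the fingers close. It gives the time, the measured TCP pose, the force, the opening and the grip force at its end, in the units of the state.
- observe(): the state, without advancing time (a new reading comes with each control period).
- get_image(name): name is "scene" or "top" or "wrist"; returns the picture (400x640x3 uint8, red, green, blue); there is no depth.
- calibration(name): a dict with "fov_y" (degrees; the focal length in pixels is half the picture's height over the tangent of half this angle, whatever the lens; pixels are square), "cx", "cy" (the principal point, pixels), "position" and "attitude" of the camera in the world. Camera axes: x right, y down, z forward; pixel columns grow to the right and rows downward; lengths in m; the calibration is good to about 2 mm. The wrist camera is an equidistant fisheye: a pixel r from the principal point sees the ray r / f radians off the axis. A picture is of the moment at which its call begins: read the wrist's pose just before it. calibration takes no time and is no camera call; for the wrist camera it gives the pose at the moment of the call.
- sign_off(): hands the job in; it is judged then, once.
Trained networks look in the newest picture that a camera, given by its name, has taken for a name from the list of things; names that differ only in an ending like _2 or _b are one class to them, and where a whole thing is asked for, a point or a joint stands for the part that bears it (a point fixed in the world has none). Each returns a list of dicts, best first, with "conf" (0 to 1); they miss things now and then, are a little off and sometimes report something else, mostly with a low value. They report only what shows in the picture. A call takes as long as a camera call. They do not tell look-alikes from the thing itself.
- look_for(thing, camera): "box" ([left, top, width, height] as shares, 0 to 1, of the picture: columns of its width, rows of its height, round what is visible of it).
- regions_of(thing, camera): "region" (400x640 bool, what is visible of it) and "box" ([left, top, width, height] as shares, 0 to 1, of the picture: columns of its width, rows of its height, round what is visible of it).
- landmark_of(thing, camera): "at" ([row, column] as shares, 0 to 1, of the picture: columns of its width, rows of its height: a listed point, or the origin of a listed thing).
The state is a dict: "clock": time; "joints": joint angles; "dq": joint speeds; "joint_efforts": joint torques, N m; "position": TCP position; "ee_rot": TCP orientation; "force": force on the tool from outside, world axes, zero at the start; "ft_torque": the same for the moment, N m; "width": opening from 0.0 (shut) to 1.0 (fully open); "gripper_force": force on a finger pad.
Only numpy, scipy, OpenCV 4.12 (cv2) and the standard library are available. Lean on these libraries where they do the work, as an engineer would, in place of code of your own. Each camera call takes 0.05 s, during which the arm holds its last target. There are 200 camera calls.

### The job

The orange-handled filling knife has been washed and is standing in the white sink drainer. Put it back in the wooden knife block: slide it blade first into the one free slot, all the way down, keeping hold of it until it is home, then let go. Do not ram it, and leave the other two knives and the things standing around where they are.

Things in the scene. Friction and masses are not known exactly. Their poses are not given: they have to be found in the camera images.
- knife_grip (a point): Good place to grip the orange knife: on the long axis of its handle, 172 mm from the blade edge, 38 mm from the handle's end. Axes: z along the knife from blade edge to handle end, y across its width, x through its thickness. The handle is straight, 32 mm wide (y), 22 mm thick (x), from 103 to 203 mm from the edge; above it a steel cap 34 x 24 mm.
- knife_center (a point): Centre of the orange-handled knife, half-way along its 210 mm, same axes. Loose, about 160 g. At the start it leans about 18 deg from vertical in the drainer, handle end towards the drainer's front (robot side). It is alike on both faces and both sides: it may go in either way round.
- knife_edge (a point): Middle of the orange knife's blade edge (its lower end), same axes. The steel blade is 70 mm wide (y) and 2.5 mm thick (x): full width for the first 48 mm from the edge, then narrowing to 28 mm where the bolster begins, 89 mm from the edge.
- slot_bottom (a point): Centre of the floor of the free slot. Axes: z up along the slot, out of its mouth (the way a knife is drawn), leaning 32 deg from vertical, upper end towards the block's front (robot side); y along the slot's length, x across its width. Slot 78 mm long (y), 8 mm wide (x), 80 mm deep (z). A knife let go in it leans some 4 deg further towards the front.
- slot_mouth (a point): Centre of the mouth of the free slot, 80 mm above slot_bottom along the slot, same axes. A 45 deg bevel widens the slot's top 7 mm to 22 mm across x; along y it stays 78 mm. With the blade on the slot's floor, only its last 9 mm below the bolster show.
- block: Slanted wooden knife block, fixed: base board 150 x 306 x 12 mm, on it a sloping body with three like slots side by side, 92 mm apart along y, mouths about 94 mm above the bench. Two hold knives, any one of the three is free. Origin: centre of the underside; x points away from its front (robot side).
- drainer: White plastic sink drainer, fixed: open box 78 x 94 x 80 mm high with two bays. The front bay (-x, 26 x 86 mm inside, floor 6 mm above the bench) holds the orange knife: its edge stands at the partition, its blade leans on the front rim. The rear bay holds a sponge. Origin: centre of the underside; x points away from its front.
- knife_blue: Bystander: loose filling knife with a blue handle, same length, blade 50 mm wide, seated in one slot, leaning about 36 deg towards the block's front, handle end (34 x 24 mm) about 200 mm above the bench. Origin: middle of its blade edge; z along the knife to the handle end.
- knife_black: Bystander: loose filling knife with a black handle, same length, blade 62 mm wide, seated in another slot. Origin and axes as the blue one.
- sponge: Bystander: green sponge, 24 x 70 x 105 mm high, standing loose in the drainer's rear bay; it rises 31 mm above the rim. Origin: centre of its underside.
- filler_tub: Bystander: white tub of filler with a blue lid, 72 mm across, 74 mm high, just behind the drainer. Origin: centre of its underside.
- tape_roll: Bystander: yellow roll of masking tape lying flat, 96 mm across, 25 mm high, in front of the block. Origin: centre of its underside.
- cartridge: Bystander: sealant cartridge standing upright, 49 mm across, 285 mm high with its nozzle, at the back between block and drainer. Origin: centre of its underside.
Mind the look-alikes: they are no part of the job. Leave any green or turquoise look-alike of the part that bears knife_grip alone.

How it is judged:
On the way, in this order (a step that is already met when the one before it is completed fails the run):
1. the orange knife is held, lifted clear of the drainer (contact force between the fingers and knife above 0.5 N and height (world z) of knife_edge above 0.085 m), for 0.2 s.
2. the blade edge is down to within 12 mm of the bottom of the free slot while the knife is still held (contact force between the fingers and knife above 0.5 N and z of knife_edge in the frame of slot_bottom below 0.012 m and x of knife_edge in the frame of slot_bottom between -0.008 and 0.008 m and y of knife_edge in the frame of slot_bottom between -0.015 and 0.015 m), for 0.1 s.
At the end, for the whole second after the job is handed in: The orange knife stands released and at rest in the free slot, its blade edge no more than 10 mm above the slot's floor, within 8 mm (across) and 15 mm (along) of the slot's centre, its length within 10 deg of the slot's direction (z of knife_edge in the frame of slot_bottom between -0.005 and 0.01 m and x of knife_edge in the frame of slot_bottom between -0.008 and 0.008 m and y of knife_edge in the frame of slot_bottom between -0.015 and 0.015 m and angle between the z axis of knife_edge and the z axis of slot_bottom, either way round below 0.17 rad and linear speed of knife below 0.02 m/s and contact force between the fingers and knife below 0.1 N); the robot touches nothing.
It fails at once if another knife is shifted more than 25 mm (distance of any of knife_blue, knife_black from where it was at the start of the episode above 0.025 m).
It fails at once if the sponge, tub, tape roll or cartridge is shifted more than 30 mm or upset (distance of any of sponge, filler_tub, tape_roll, cartridge from where it was at the start of the episode above 0.03 m or angle between any of filler_tub, cartridge's own z axis and vertical above 0.5 rad).
It fails at once if the orange knife is rammed against the block (over 90 N) (contact force between knife and block above 90 N).
It also fails if it takes over 51 s, if anything falls off the work surface, if the arm or the gripper's body presses on something with over 40 N, if the wrist force passes 120 N, or if a joint passes its speed limit or range.

## Working session

There is one attempt and no reset: what is moved stays moved. The work goes in short steps, Python scripts to look and compute and a tool call to move; the robot and the scene stay as the last step left them, time stands still between calls to the robot, and variables do not carry over. Pictures are saved under pics/ and viewed, at most 10 in all, crops included, and the job is handed in when it is done.

Besides the shell and the picture viewer there is one more tool, called as name(argument=value, ...) on one line, values as JSON. jog_arm: Moves the arm, as the interface text tells. Scaled input: -1 to 1 covers 0.15 m each way for a shift and 2 pi rad each way for a turn. Its arguments: {"type":"object","properties":{"plan":{"type":"array","items":{"type":"object","properties":{"offset":{"type":"array","items":{"type":"number","minimum":-1,"maximum":1}},"twist":{"type":"array","items":{"type":"number","minimum":-1,"maximum":1}},"fingers":{"type":"number"}}}},"newtons":{"type":"number"}},"required":["plan"]}

```bash
ls; mkdir -p pics; python3 - <<'E'
from cell import *
import cv2, numpy as np
for c in ["scene","top"]:
    im=get_image(c); cv2.imwrite(f"pics/{c}0.png",im[:,:,::-1]); print(c,calibration(c))
    for t in ["knife_grip","knife_center","knife_edge","slot_bottom","slot_mouth","block","drainer","knife_blue","knife_black"]:
        print(t,[(round(d["conf"],2),round(d["at"][1]*640,1),round(d["at"][0]*400,1)) for d in landmark_of(t,c)[:4]])
print(observe())
E
```

```text
pics
scene {'fov_y': 47.92541564013152, 'cx': 326.3865576463902, 'cy': 204.78210684971376, 'position': array([ 1.440583  , -0.709636  ,  1.18437316]), 'attitude': array([-2.07270776, -1.16788725,  0.49177149])}
knife_grip [(0.95, 283.1, 217.3), (0.74, 211.2, 244.5), (0.58, 306.3, 223.4)]
knife_center [(0.83, 197.9, 232.4), (0.77, 310.5, 237.9), (0.77, 274.1, 229.2)]
knife_edge [(0.94, 180.6, 219.3), (0.93, 262.5, 249.4), (0.67, 310.4, 239.5), (0.58, 402.4, 268.5)]
slot_bottom []
slot_mouth []
block [(0.71, 423.3, 218.2), (0.66, 339.3, 287.4)]
drainer [(0.89, 317.3, 268.3)]
knife_blue []
knife_black []
top {'fov_y': 47.90766380449451, 'cx': 322.93105863054603, 'cy': 199.89056446637582, 'position': array([ 0.3884191 , -0.09640831,  1.4378586 ]), 'attitude': array([-2.18525136,  2.19865414, -0.09482022])}
knife_grip [(0.83, 443.5, 243.8), (0.77, 362.1, 172.6), (0.61, 352.4, 241.7)]
knife_center [(0.74, 372.8, 227.2), (0.68, 359.4, 167.1), (0.63, 452.9, 262.8), (0.31, 357.7, 164.5)]
knife_edge [(0.83, 356.8, 165.8), (0.75, 402.0, 207.2), (0.69, 462.5, 294.4)]
slot_bottom [(0.59, 244.9, 1
[... 201 characters left out ...]
45.4, 151.4)]
{'clock': 1.0, 'joints': array([-1.31962026,  0.4344914 ,  0.02500616,  1.57317263, -0.0116234 ,
        1.1339807 , -0.07508231]), 'dq': array([-0.00012634,  0.00020976,  0.00171969,  0.00103277, -0.00155119,
       -0.0016399 ,  0.00101251]), 'joint_efforts': array([ 5.72486169e-04, -6.67668271e+01,  9.84201171e-01, -3.14808941e+01,
       -6.06786157e-02,  3.27466463e-02,  1.03262917e-05]), 'position': array([0.21655784, 0.586319  , 0.24375786]), 'ee_rot': array([5.52943655e-01, 3.09254619e+00, 1.46709027e-04]), 'force': array([1.14013099, 0.06648383, 0.04885563]), 'ft_torque': array([-0.01637405,  0.03504795,  0.00855949]), 'gripper_force': 0.0, 'width': 1.0027318775503777}
```

View pics/scene0.png

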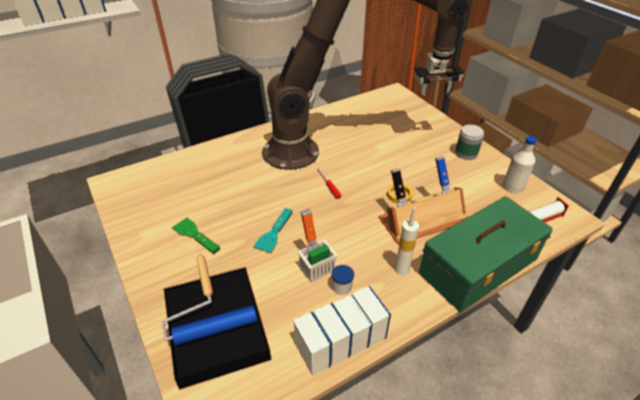

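View pics/top0.png

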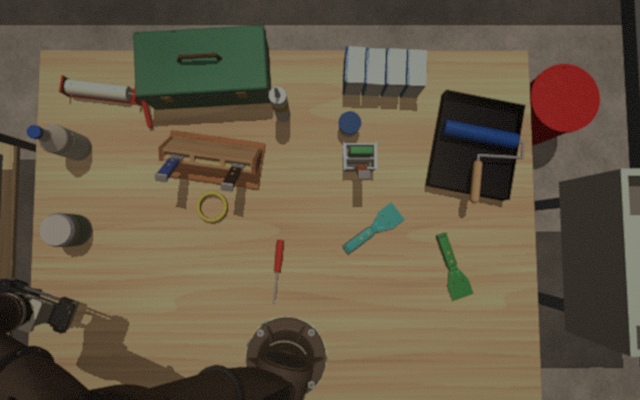

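```bash
cat > h.py <<'E'
from cell import *
import cv2, numpy as np
from scipy.spatial.transform import Rotation as R
from scipy.optimize import least_squares
np.set_printoptions(precision=4,suppress=True)
def f_of(c): return 200/np.tan(np.radians(c["fov_y"]/2))
def proj(c,P,fish=False):
    q=R.from_rotvec(c["attitude"]).inv().apply(np.atleast_2d(P)-c["position"])
    if fish:
        r=np.hypot(q[:,0],q[:,1]); k=np.arctan2(r,q[:,2])/np.maximum(r,1e-9)
    else: k=1/q[:,2]
    return np.c_[c["cx"]+f_of(c)*k*q[:,0], c["cy"]+f_of(c)*k*q[:,1]]
def tri(obs,x0=(.5,0,.1)):
    """obs: list of (calib, fish, (u,v))"""
    s=least_squares(lambda p:np.concatenate([proj(c,p,f)[0]-uv for c,f,uv in obs]),x0)
    return s.x,np.abs(s.fun).max()
def onplane(c,uv,z,fish=False):
    return least_squares(lambda p:proj(c,[p[0],p[1],z],fish)[0]-uv,(.5,0)).x
def delta(p,Rm,s=None):
    "offset/twist for jog from the present pose to TCP p, rotation matrix Rm"
    s=s or observe(); R0=R.from_rotvec(s["ee_rot"])
    return R0.inv().apply(p-s["position"])/.15, (R0.inv()*R.from_matrix(Rm)).as_rotvec()/(2*np.pi)
E
python3 - <<'E'
from h import *
S,T=calibration("scene"),calibration("top")
print("grip",tri([(S,0,(306.3,223.4)),(T,0,(362.1,172.6))]))
print("edge",tri([(S,0,(310.4,239.5)),(T,0,(356.8,165.8))]))
print("drainer",tri([(S,0,(317.3,268.3)),(T,0,(352.7,161))]))
print("block",tri([(S,0,(423.3,218.2)),(T,0,(217.8,157.7))]))
print("block top z0",onplane(T,(217.8,157.7),0), "dr",onplane(T,(352.7,161),0))
for uv in [(265,145),(260,188),(157,174),(172,132)]: print(uv,onplane(T,uv,.012))
print("cart",onplane(T,(277,95),.25),"bl",onplane(T,(168,167),.2),"bk",onplane(T,(232,175),.2))
c=calibration("wrist");print(c, observe()["position"])
print(R.from_rotvec(c["attitude"]).as_matrix(), R.from_rotvec(observe()["ee_rot"]).as_matrix())
E
```

```text
grip (array([ 0.5574, -0.2295,  0.1585]), np.float64(0.4781277669355859))
edge (array([ 0.5829, -0.2236,  0.1033]), np.float64(2.1624783756644206))
drainer (array([ 0.6162, -0.2199, -0.0111]), np.float64(1.5310553172202503))
block (array([0.6286, 0.218 , 0.0131]), np.float64(0.8677086775138037))
block top z0 [0.6294 0.2189] dr [ 0.6169 -0.2149]
(265, 145) [0.6678 0.0663]
(260, 188) [0.5297 0.0818]
(157, 174) [0.576 0.408]
(172, 132) [0.7109 0.363 ]
cart [0.7569 0.0073] bl [0.5706 0.3117] bk [0.5475 0.1355]
{'fov_y': 65.70646984690485, 'cx': 318.66065242250187, 'cy': 200.54429232918517, 'position': array([0.1546, 0.6089, 0.3856]), 'attitude': array([2.4037, 1.6734, 0.2116])} [0.2166 0.5863 0.2438]
[[ 0.347   0.9085  0.2328]
 [ 0.9379 -0.3363 -0.0854]
 [ 0.0007  0.248  -0.9688]] [[-0.938   0.3465  0.    ]
 [ 0.3465  0.938   0.0001]
 [ 0.      0.0001 -1.    ]]
```

jog_arm(plan=[{"offset": [-0.85,-0.48,-0.39],"twist": [0,0,0.2158],"fingers": 1},{"offset": [-0.85,-0.48,-0.39],"twist": [0,0,0.2158],"fingers": 1},{"offset": [-0.85,-0.48,-0.39],"twist": [0,0,0.2158],"fingers": 1},{"offset": [-0.85,-0.48,-0.39],"twist": [0,0,0.2158],"fingers": 1},{"offset": [-0.85,-0.48,-0.39],"twist": [0,0,0.2158],"fingers": 1},{"offset": [-0.85,-0.48,-0.39],"twist": [0,0,0.2158],"fingers": 1},{"offset": [-0.85,-0.48,-0.39],"twist": [0,0,0.2158],"fingers": 1},{"offset": [-0.85,-0.48,-0.39],"twist": [0,0,0.2158],"fingers": 1},{"offset": [-0.85,-0.48,-0.39],"twist": [0,0,0.2158],"fingers": 1}])

```text
clock: 2.12
position: [0.3111, 0.4746, 0.3023]
ee_rot: [2.37, 2.063, 0.0]
force: [-0.1, -0.3, -0.2]
width: 0.996
gripper_force: 0.0
```

jog_arm(plan=[{"offset": [-0.65,0.73,-0.39],"twist": [0,0,0],"fingers": 1},{"offset": [-0.65,0.73,-0.39],"twist": [0,0,0],"fingers": 1},{"offset": [-0.65,0.73,-0.39],"twist": [0,0,0],"fingers": 1}])

```text
clock: 2.5
position: [0.4087, 0.36, 0.3624]
ee_rot: [2.372, 2.059, 0.003]
force: [-0.0, 0.0, -0.3]
width: 1.004
gripper_force: 0.0
```

jog_arm(plan=[{"offset": [-0.65,0.73,-0.39],"twist": [0,0,0],"fingers": 1},{"offset": [-0.65,0.73,-0.39],"twist": [0,0,0],"fingers": 1},{"offset": [-0.65,0.73,-0.39],"twist": [0,0,0],"fingers": 1},{"offset": [-0.65,0.73,-0.39],"twist": [0,0,0],"fingers": 1}])

```text
clock: 3.0
position: [0.5031, 0.2483, 0.4204]
ee_rot: [2.374, 2.056, 0.003]
force: [-0.0, 0.5, 0.2]
width: 0.998
gripper_force: 0.0
```

```bash
python3 - <<'E'
from h import *
c=calibration("wrist");im=get_image("wrist");cv2.imwrite("pics/w1.png",im[:,:,::-1]);np.save("w1.npy",[c],allow_pickle=True)
for t in ["slot_bottom","slot_mouth","block","knife_blue","knife_black"]:
    print(t,[(round(d["conf"],2),round(d["at"][1]*640,1),round(d["at"][0]*400,1)) for d in landmark_of(t,"wrist")[:4]])
s=observe();print(s["clock"],s["joints"],s["position"],c["position"])
E
```

```text
slot_bottom []
slot_mouth []
block [(0.75, 382.2, 160.2)]
knife_blue [(0.88, 401.0, 113.8)]
knife_black []
3.3 [-0.9313  0.2412  0.4891  1.4589 -0.1134  1.4703 -0.5792] [0.5002 0.2523 0.4187] [0.5122 0.3133 0.5624]
```

View pics/w1.png

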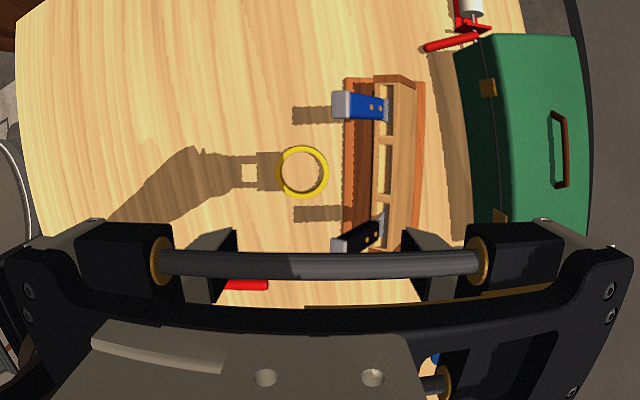

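jog_arm(plan=[{"offset": [-0.32,0.58,0.53],"twist": [0,0,0],"fingers": 1},{"offset": [-0.32,0.58,0.53],"twist": [0,0,0],"fingers": 1},{"offset": [-0.32,0.58,0.53],"twist": [0,0,0],"fingers": 1},{"offset": [-0.32,0.58,0.53],"twist": [0,0,0],"fingers": 1}])

```text
clock: 3.8
position: [0.5802, 0.1924, 0.3395]
ee_rot: [-2.369, -2.062, 0.001]
force: [-0.1, 0.2, -0.0]
width: 1.001
gripper_force: 0.0
```

```bash
python3 - <<'E'
from h import *
c=calibration("wrist");im=get_image("wrist");cv2.imwrite("w2.png",im[:,:,::-1]);np.save("w2.npy",[c],allow_pickle=True)
cv2.imwrite("pics/w2c.png",cv2.resize(im[0:280,200:560,::-1],None,fx=2.1,fy=2.1,interpolation=cv2.INTER_CUBIC))
for t in ["slot_bottom","slot_mouth","block","knife_blue","knife_black"]:
    print(t,[(round(d["conf"],2),round(d["at"][1]*640,1),round(d["at"][0]*400,1)) for d in landmark_of(t,"wrist")[:4]])
# predicted model
ps=[.629,.219,-np.radians(8)]
s=observe();print(s["clock"],s["joints"],s["position"],c["position"])
E
```

```text
slot_bottom []
slot_mouth []
block [(0.83, 344.6, 139.2)]
knife_blue []
knife_black []
4.1 [-0.7635  0.37    0.5183  1.4881 -0.1863  1.3312 -0.3678] [0.5803 0.1925 0.3406] [0.5895 0.2575 0.4814]
```

View pics/w2c.png

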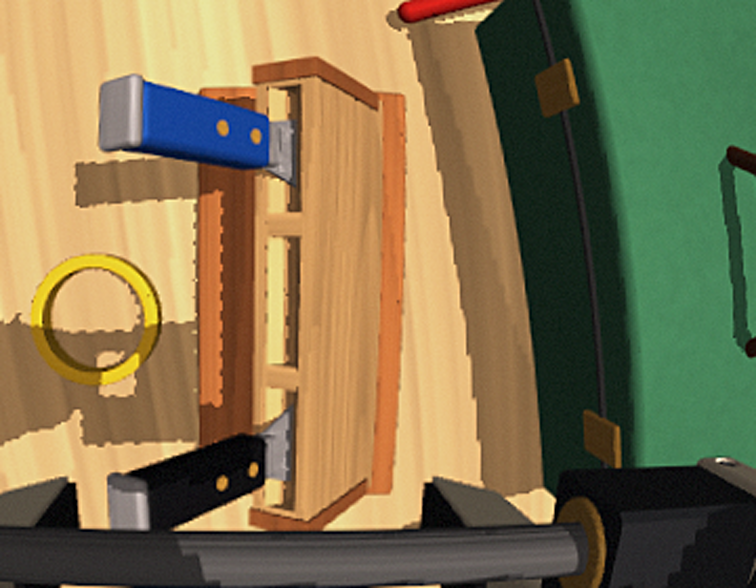

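```bash
cat >> h.py <<'E'
def slot(bx,by,yaw,xm,zm):
    "returns mouth position, rotation matrix (cols x,y,z of slot)"
    Rb=R.from_euler("z",yaw); Rs=Rb*R.from_euler("y",-np.radians(32))
    return np.array([bx,by,0])+Rb.apply([xm,0,zm]),Rs
E
python3 - <<'E'
from h import *
c=np.load("w2.npy",allow_pickle=True)[0]
un=lambda p:np.array(p)/2.1+[200,0]
# (crop px) slot-frame pts rel. mouth
sl=[((267,236),(-11,39)),((267,366),(-11,-39)),((301,236),(11,39)),((301,366),(11,-39)),((300,88),(11,131)),((299,512),(11,-131)),((301,212),(11,53)),((301,390),(11,-53))]
ba=[((404,95),(75,153)),((390,492),(75,-153)),((200,90),(-75,153))]
def res(p,full=False):
    m,Rs=slot(*p)
    P=m+Rs.apply([[a/1e3,b/1e3,0] for _,(a,b) in sl])
    Rb=R.from_euler("z",p[2]); B=np.array([p[0],p[1],0])+Rb.apply([[a/1e3,b/1e3,.012] for _,(a,b) in ba])
    r=proj(c,np.r_[P,B],1)-[un(q) for q,_ in sl+ba]
    return r if full else np.r_[r.ravel(),(p[4]-.094)/.001]
s=least_squares(res,[.629,.219,-.14,0,.094]);print(s.x,"mouth",slot(*s.x)[0]);print(res(s.x,1).round(1))
np.save("slot.npy",s.x)
m,Rs=slot(*s.x); im=cv2.imread("w2.png")
k=5;x0,y0,w,h=295,80,150,115
big=cv2.resize(im[y0:y0+h,x0:x0+w],None,fx=k,fy=k,interpolation=cv2.INTER_CUBIC)
def line(P,col):
    q=((proj(c,P,1)-[x0,y0]+.5)*k).astype(int); cv2.polylines(big,[q],True,col,1)
line(m+Rs.apply([[-.011,-.039,0],[.011,-.039,0],[.011,.039,0],[-.011,.039,0]]),(0,0,255))
line(m+Rs.apply([[-.004,-.039,-.007],[.004,-.039,-.007],[.004,.039,-.007],[-.004,.039,-.007]]),(255,0,0))
cv2.imwrite("pics/slotfit.png",big)
E
```

```text
[ 0.6234  0.2269 -0.1389 -0.0169  0.0936] mouth [0.6067 0.2292 0.0936]
[[ 0.8  0.5]
 [ 0.5 -0.5]
 [ 0.1  0.3]
 [-0.5  1.1]
 [ 0.5 -1.6]
 [-1.   0. ]
 [ 0.2  0.5]
 [-0.7  0.6]
 [ 0.  -1. ]
 [ 1.5  1.1]
 [-1.3 -1.2]]
```

View pics/slotfit.png

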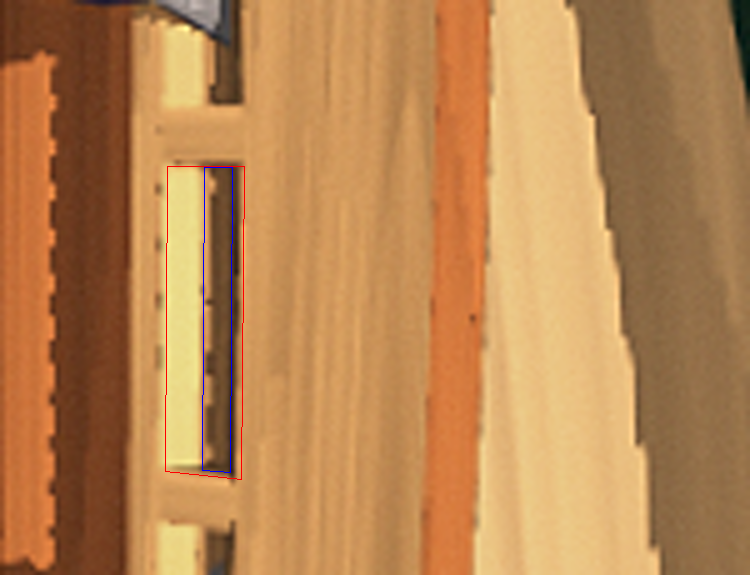

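jog_arm(plan=[{"offset": [-0.76,0.07,-0.1],"twist": [0,0,0],"fingers": 1},{"offset": [-0.76,0.07,-0.1],"twist": [0,0,0],"fingers": 1},{"offset": [-0.76,0.07,-0.1],"twist": [0,0,0],"fingers": 1}])

```text
clock: 4.47
position: [0.5753, 0.0718, 0.3566]
ee_rot: [2.376, 2.052, 0.003]
force: [0.5, 0.2, -0.3]
width: 1.001
gripper_force: 0.0
```

jog_arm(plan=[{"offset": [-0.76,0.07,0],"twist": [0,0,0],"fingers": 1},{"offset": [-0.76,0.07,0],"twist": [0,0,0],"fingers": 1},{"offset": [-0.76,0.07,0],"twist": [0,0,0],"fingers": 1}])

```text
clock: 4.85
position: [0.5693, -0.0416, 0.3556]
ee_rot: [2.376, 2.053, 0.001]
force: [-0.1, 1.5, 1.1]
width: 0.999
gripper_force: 0.0
```

jog_arm(plan=[{"offset": [-0.76,0.07,0],"twist": [0,0,0],"fingers": 1},{"offset": [-0.76,0.07,0],"twist": [0,0,0],"fingers": 1},{"offset": [-0.76,0.07,0],"twist": [0,0,0],"fingers": 1}])

```text
clock: 5.22
position: [0.5638, -0.155, 0.3552]
ee_rot: [2.375, 2.054, -0.001]
force: [-0.4, 1.7, -0.1]
width: 0.999
gripper_force: 0.0
```

jog_arm(plan=[{"offset": [-0.76,0.07,0],"twist": [0,0,0],"fingers": 1},{"offset": [-0.76,0.07,0],"twist": [0,0,0],"fingers": 1},{"offset": [-0.76,0.07,0],"twist": [0,0,0],"fingers": 1},{"offset": [-0.76,0.07,0],"twist": [0,0,0],"fingers": 1}])

```text
clock: 5.72
position: [0.5601, -0.2636, 0.3545]
ee_rot: [-2.367, -2.064, -0.002]
force: [-0.3, 1.0, 0.2]
width: 1.004
gripper_force: 0.0
```

```bash
python3 - <<'E'
from h import *
c=calibration("wrist");im=get_image("wrist");cv2.imwrite("w3.png",im[:,:,::-1]);np.save("w3.npy",[c],allow_pickle=True)
cv2.imwrite("pics/w3c.png",cv2.resize(im[0:260,180:500,::-1],None,fx=2.3,fy=2.3,interpolation=cv2.INTER_CUBIC))
for t in ["knife_grip","knife_center","knife_edge","drainer","sponge"]:
    print(t,[(round(d["conf"],2),round(d["at"][1]*640,1),round(d["at"][0]*400,1)) for d in landmark_of(t,"wrist")[:4]])
s=observe();print(s["clock"],s["joints"],s["position"],c["position"])
print(proj(c,[.5574,-.2295,.1585],1))
E
```

```text
knife_grip [(0.78, 191.0, 152.7), (0.75, 224.8, 306.7), (0.74, 313.7, 156.6)]
knife_center [(0.92, 217.8, 184.3), (0.74, 329.7, 147.9)]
knife_edge [(0.84, 264.4, 228.4), (0.81, 343.8, 142.6)]
drainer [(0.63, 351.7, 139.2)]
sponge [(0.6, 364.6, 137.1)]
6.025 [-0.0843  0.3981  0.6627  1.4491 -0.246   1.3782  0.4503] [ 0.5595 -0.2646  0.3548] [ 0.5692 -0.1986  0.4964]
[[311.5879 153.2694]]
```

View pics/w3c.png

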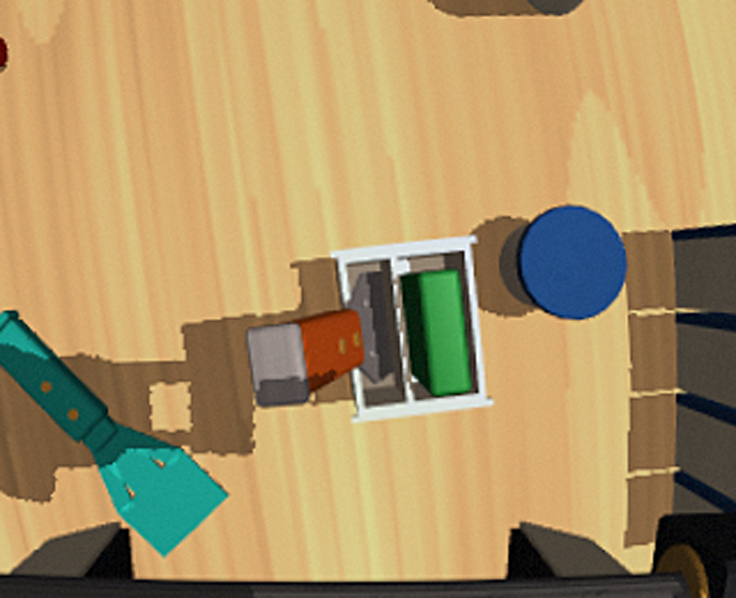

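```bash
cat > k.py <<'E'
from h import *
c=np.load("w3.npy",allow_pickle=True)[0]
un=lambda p:(np.array(p)+.0)/2.3+[180,0]
D=[((333,253),(-39,47)),((475,237),(39,47)),((492,403),(39,-47)),((355,418),(-39,-47))]
def rd(p):
    P=np.array([p[0],p[1],0])+R.from_euler("z",p[2]).apply([[a/1e3,b/1e3,.08] for _,(a,b) in D])
    return (proj(c,P,1)-[un(q) for q,_ in D]).ravel()
d=least_squares(rd,[.61,-.22,-.1]);print("drainer",d.x,d.fun.round(1))
K=[((248,332),(-12,17,210)),((303,321),(12,17,210)),((262,406),(-12,-17,210)),((309,400),(12,-17,210)),((358,309),(11,16,103)),((363,366),(11,-16,103))]
def Rk(p): return R.from_euler("ZYX",[p[3],-p[4],p[5]])  # yaw, lean to -x, in-plane roll
def rk(p,full=0):
    P=p[:3]+Rk(p).apply([np.array(v)/1e3 for _,v in K])
    r=(proj(c,P,1)-[un(q) for q,_ in K]).ravel()
    return r if full else np.r_[r,(p[2]-.007)/.002,(p[4]-np.radians(18))/.03,p[5]/.05]
k=least_squares(rk,[.6,-.22,.007,-.13,.314,0]);print("knife edge,yaw,lean,roll",k.x,rk(k.x,1).round(1))
print("grip",k.x[:3]+Rk(k.x).apply([0,0,.172]))
np.save("knife.npy",k.x)
if __name__=="__main__":
    im=cv2.imread("w3.png");z=3.4;x0,y0,w,h=270,90,140,110
    big=cv2.resize(im[y0:y0+h,x0:x0+w],None,fx=5,fy=5,interpolation=cv2.INTER_CUBIC)
    def line(P,col):
        q=((proj(c,P,1)-[x0,y0]+.5)*5).astype(int); cv2.polylines(big,[q],True,col,1)
    T=lambda v:k.x[:3]+Rk(k.x).apply(np.array(v)/1e3)
    for a,b,z in [(12,17,210),(12,17,203),(11,16,103)]: line(T([[-a,-b,z],[a,-b,z],[a,b,z],[-a,b,z]]),(255,0,0))
    line(T([[0,-35,0],[0,-35,48],[0,-14,89],[0,14,89],[0,35,48],[0,35,0]]),(0,0,255))
    line(np.array([d.x[0],d.x[1],0])+R.from_euler("z",d.x[2]).apply([[a/1e3,b/1e3,.08] for _,(a,b) in D]),(255,0,255))
    cv2.imwrite("pics/kfit.png",big)
    S,T_=calibration("scene"),calibration("top")
    g=k.x[:3]+Rk(k.x).apply([0,0,.172]); print(proj(S,g),proj(T_,g),proj(c,g,1))
E
python3 k.py
```

```text
drainer [ 0.6218 -0.2308 -0.0061] [ 2.4  1.4 -2.   2.2 -2.4 -2.1  1.6 -1.7]
knife edge,yaw,lean,roll [ 0.6062 -0.2316  0.0049 -0.0006  0.2754 -0.0131] [-0.6 -1.9 -0.5 -0.3 -1.5  1.   1.8  1.4  0.  -0.3  1.   0.1]
grip [ 0.5594 -0.2294  0.1704]
[[307.0452 221.142 ]] [[362.8549 171.5695]] [[313.1954 153.9507]]
```

View pics/kfit.png

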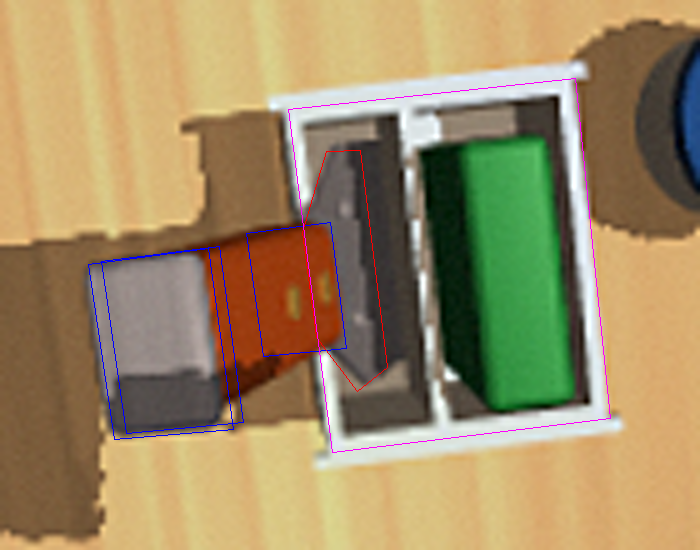

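```bash
python3 - <<'E'
import re
s=open("k.py").read()
s=s.replace("(11,-16,103))]","(11,-16,103))]\nK=[(q,(v[0]*.9,v[1]*.95,v[2]) if v[2]==210 else v) for q,v in K]\nin5=lambda u,v:((u/5-.5+270-180)*2.3,(v/5-.5+90)*2.3)\nK+=[(in5(405,362),(0,-35,0)),(in5(360,383),(0,-35,48)),(in5(335,150),(0,35,48))]")
s=s.replace("np.radians(18))/.03","np.radians(18))/.01").replace("kfit","kfit2")
s=s.replace("(p[2]-.007)/.002","(p[2]-.0065)/.001")
open("k.py","w").write(s)
E
python3 k.py
```

```text
drainer [ 0.6218 -0.2308 -0.0061] [ 2.4  1.4 -2.   2.2 -2.4 -2.1  1.6 -1.7]
knife edge,yaw,lean,roll [ 0.6095 -0.2305  0.0061 -0.0016  0.2935 -0.0072] [ 0.4 -1.1 -2.1  0.9 -0.8  0.   0.1  0.8  1.2 -0.8  2.2 -0.5 -1.4  0.2
  1.2  0.9  0.1 -0.5]
grip [ 0.5597 -0.2292  0.1707]
[[307.1474 221.101 ]] [[362.7972 171.4404]] [[313.4658 153.7583]]
```

View pics/kfit2.png

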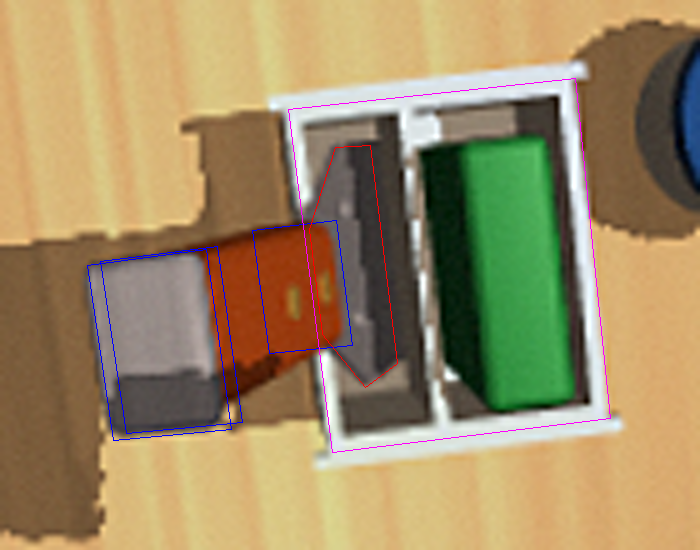

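```bash
cat >> h.py <<'E'
def toolR(kx,kz): return np.c_[np.cross(kx,-kz),kx,-kz]
E
python3 - <<'E'
from h import *
Rk=R.from_euler("y",-np.radians(18)).as_matrix(); g=np.array([.558,-.230,.1696])
Rt=toolR(Rk[:,0],Rk[:,2]); p=g-.002*Rk[:,2]
print("pre",delta(p+.08*Rk[:,2],Rt))
E
```

```text
pre (array([ 0.205 , -0.2008,  0.7402]), array([-0.0499,  0.0034, -0.0216]))
```

jog_arm(plan=[{"offset": [0.205,-0.2,0.74],"twist": [-0.05,0.0034,-0.0216],"fingers": 1},{"offset": [0.205,-0.2,0.74],"twist": [-0.05,0.0034,-0.0216],"fingers": 1},{"offset": [0.205,-0.2,0.74],"twist": [-0.05,0.0034,-0.0216],"fingers": 1},{"offset": [0.205,-0.2,0.74],"twist": [-0.05,0.0034,-0.0216],"fingers": 1},{"offset": [0.205,-0.2,0.74],"twist": [-0.05,0.0034,-0.0216],"fingers": 1}])

```text
clock: 6.65
position: [0.5353, -0.2318, 0.2454]
ee_rot: [2.052, 2.048, 0.326]
force: [-0.1, 0.3, -0.2]
width: 0.995
gripper_force: 0.0
```

```bash
python3 - <<'E'
from h import *
Rk=R.from_euler("y",-np.radians(18)).as_matrix(); g=np.array([.558,-.230,.1696])
Rt=toolR(Rk[:,0],Rk[:,2]); p=g-.002*Rk[:,2]
s=observe();print(s["joints"],s["position"]);print("to grasp",delta(p,Rt))
c=calibration("wrist");im=get_image("wrist");cv2.imwrite("w4.png",im[:,:,::-1]);np.save("w4.npy",[c],allow_pickle=True)
for t in ["knife_grip","knife_center"]:
    print(t,[(round(d["conf"],2),round(d["at"][1]*640,1),round(d["at"][0]*400,1)) for d in landmark_of(t,"wrist")[:4]])
print(proj(c,[g,g-.067*Rk[:,2],g+.038*Rk[:,2]],1))
cv2.imwrite("pics/w4c.png",cv2.resize(im[100:300,170:470,::-1],None,fx=2.5,fy=2.5))
E
```

```text
[-0.0726  0.2319  0.5621  1.9616 -0.3948  0.7314  0.7205] [ 0.5353 -0.2318  0.2454]
to grasp (array([ 0.0127, -0.0138,  0.5407]), array([ 0.0004,  0.0003, -0.0002]))
knife_grip [(0.98, 318.4, 209.5), (0.88, 112.9, 176.2)]
knife_center [(0.96, 148.0, 220.6), (0.64, 318.5, 186.5)]
[[315.1889 210.4068]
 [315.7142 190.7482]
 [314.7426 227.3715]]
```

View pics/w4c.png

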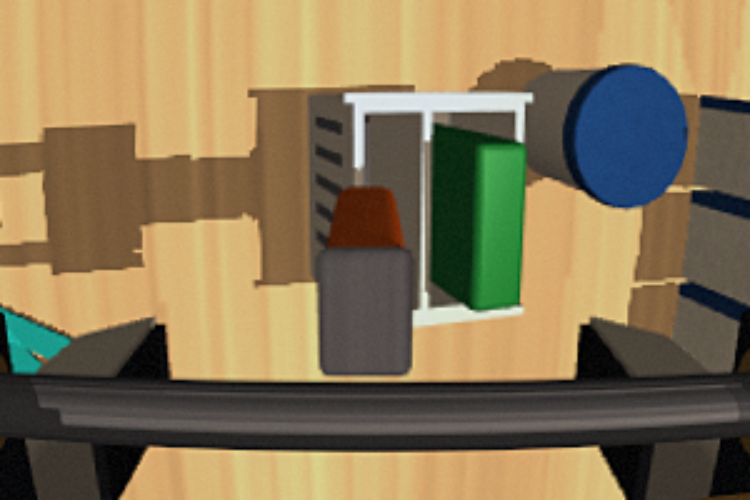

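jog_arm(plan=[{"offset": [0.025,-0.008,0.2],"twist": [0,0,0],"fingers": 1},{"offset": [0.025,-0.008,0.35],"twist": [0,0,0],"fingers": 1},{"offset": [0.025,-0.008,0.48],"twist": [0,0,0],"fingers": 1},{"offset": [0.025,-0.008,0.54],"twist": [0,0,0],"fingers": 1},{"offset": [0.025,-0.008,0.54],"twist": [0,0,0],"fingers": 1},{"offset": [0.025,-0.008,0.54],"twist": [0,0,0],"fingers": 1}])

```text
clock: 7.55
position: [0.5579, -0.228, 0.1671]
ee_rot: [2.053, 2.048, 0.325]
force: [-0.4, -0.4, 0.1]
width: 1.002
gripper_force: 0.0
```

jog_arm(plan=[{"offset": [0,0,0],"twist": [0,0,0],"fingers": -1},{"offset": [0,0,0],"twist": [0,0,0],"fingers": -1},{"offset": [0,0,0],"twist": [0,0,0],"fingers": -1},{"offset": [0,0,0],"twist": [0,0,0],"fingers": -1},{"offset": [0,0,0],"twist": [0,0,0],"fingers": -1},{"offset": [0,0,0],"twist": [0,0,0],"fingers": -1},{"offset": [0,0,0],"twist": [0,0,0],"fingers": -1},{"offset": [0,0,0],"twist": [0,0,0],"fingers": -1}], newtons=30)

```text
clock: 8.55
position: [0.5581, -0.2276, 0.1666]
ee_rot: [2.053, 2.049, 0.326]
force: [2.8, 0.2, 0.7]
width: 0.238
gripper_force: 30.0
```

jog_arm(plan=[{"offset": [0,0,-0.1],"twist": [0,0,0],"fingers": -1},{"offset": [0,0,-0.3],"twist": [0,0,0],"fingers": -1},{"offset": [0,0,-0.55],"twist": [0,0,0],"fingers": -1},{"offset": [0,0,-0.8],"twist": [0,0,0],"fingers": -1},{"offset": [0,0,-1],"twist": [0,0,0],"fingers": -1},{"offset": [0,0,-1],"twist": [0,0,0],"fingers": -1}])

```text
clock: 9.3
position: [0.5112, -0.2281, 0.3109]
ee_rot: [2.052, 2.047, 0.328]
force: [0.7, 0.3, -2.2]
width: 0.239
gripper_force: 30.0
```

```bash
python3 - <<'E'
from h import *
s=observe();print(s["clock"],s["joints"],s["position"],s["force"],s["gripper_force"])
Rt=R.from_rotvec(s["ee_rot"])
# knife-frame -> tool: kx=ty, ky=tx, kz=-tz ; grip 2 mm behind TCP
pt=lambda d:s["position"]+Rt.apply([0,0,-.002+.172-d])
for cam,f in [("wrist",1),("scene",0),("top",0)]:
    c=calibration(cam);im=get_image(cam);cv2.imwrite(cam+"5.png",im[:,:,::-1]);np.save(cam+"5.npy",[c],allow_pickle=True)
    for t,d in [("knife_grip",.172),("knife_center",.105),("knife_edge",0)]:
        print(cam,t,proj(c,pt(d),f)[0],[(round(q["conf"],2),round(q["at"][1]*640,1),round(q["at"][0]*400,1)) for q in landmark_of(t,cam)[:4]])
im=cv2.imread("wrist5.png")
a=cv2.resize(im[90:300,200:440],None,fx=2.3,fy=2.3)
c=np.load("scene5.npy",allow_pickle=True)[0];u,v=proj(c,pt(.1),0)[0].astype(int)
b=cv2.resize(cv2.imread("scene5.png")[v-25:v+25,u-25:u+25],(240,240),interpolation=cv2.INTER_CUBIC)
c=np.load("top5.npy",allow_pickle=True)[0];u,v=proj(c,pt(.1),0)[0].astype(int)
d=cv2.resize(cv2.imread("top5.png")[v-25:v+25,u-25:u+25],(240,240),interpolation=cv2.INTER_CUBIC)
cv2.imwrite("pics/h5.png",np.c_[a[:480],np.r_[b,d]])
E
```

```text
9.3 [-0.1449  0.114   0.6168  1.9145 -0.2696  0.8628  0.6048] [ 0.5112 -0.2281  0.3109] [ 0.7163  0.3052 -2.2013] 29.994894862174988
wrist knife_grip [317.7297 259.4128] [(0.95, 320.0, 263.2), (0.68, 140.3, 170.2)]
wrist knife_center [317.8966 218.6058] [(0.71, 322.2, 219.9), (0.58, 173.2, 208.7)]
wrist knife_edge [318.0286 187.6348] []
scene knife_grip [298.5072 177.8844] [(0.78, 284.4, 218.0), (0.77, 299.8, 177.3), (0.68, 210.9, 244.1), (0.56, 425.7, 219.7)]
scene knife_center [302.4218 197.5117] [(0.95, 275.6, 228.9), (0.84, 198.9, 233.2), (0.6, 303.0, 198.0)]
scene knife_edge [308.2207 226.5872] [(0.97, 179.0, 221.6), (0.96, 263.0, 250.6), (0.71, 310.2, 227.3)]
top knife_grip [368.4269 183.2453] [(0.78, 443.7, 246.1), (0.71, 361.5, 173.7)]
top knife_center [365.5903 178.0106] [(0.79, 451.0, 261.6)]
top knife_edge [361.7154 170.8598] [(0.57, 465.5, 295.4), (0.55, 361.9, 175.2)]Traceback (most recent call last):
  File "<stdin>", line 16, in <module>
    res = self.concatenate(tuple(objs), axis=axis)
ValueError: all the input array dimensions except for the concatenation axis must match exactly, but along dimension 1, the array at index 0 has size 552 and the array at index 1 has size 240
```

```bash
python3 - <<'E'
from h import *
s=observe();Rt=R.from_rotvec(s["ee_rot"]);c=calibration("wrist");im=get_image("wrist")
T=lambda x,y,d:s["position"]+Rt.apply([y,x,.170-d])   # knife x,y,z -> world
for d,y in [(0,.035),(0,-.035),(.048,.035),(.048,-.035),(.089,.014),(.089,-.014),(.103,.016),(.103,-.016)]: print(d,y,proj(c,T(0,y,d),1)[0])
best=None
for q in regions_of("knife_edge","wrist")+regions_of("knife_grip","wrist"):
    m=q["region"]; r,cc=np.nonzero(m); print(round(q["conf"],2),r.min(),r.max(),cc.min(),cc.max(),m.sum())
    if best is None and 290<np.median(cc)<350: best=m
if best is not None:
    for r in range(140,262,3):
        k=np.nonzero(best[r])[0]
        if len(k): print(r,k.min(),k.max(),im[r,(k.min()+k.max())//2])
E
```

```text
0 0.035 [318.0127 153.7063]
0 -0.035 [318.0814 220.0464]
0.048 0.035 [317.9576 159.1999]
0.048 -0.035 [318.0445 236.2371]
0.089 0.014 [317.9231 193.9376]
0.089 -0.014 [317.968  229.7057]
0.103 0.016 [317.8949 195.6965]
0.103 -0.016 [317.9515 238.8221]
0.83 190 305 288 350 3563
0.61 145 231 118 219 2602
0.92 157 304 287 349 3603
0.78 145 232 119 215 2443
191 318 319 [95 87 87]
194 317 319 [95 88 86]
197 316 320 [81 74 73]
200 312 327 [90 88 88]
203 306 332 [84 32  8]
206 304 333 [83 31  8]
209 303 334 [85 36 12]
212 302 334 [82 31  7]
215 301 335 [82 31  2]
218 301 336 [86 33 13]
221 300 337 [84 34 10]
224 300 338 [85 33  6]
227 299 338 [86 33  8]
230 299 339 [81 29  3]
233 298 339 [86 30  3]
236 297 340 [87 33  9]
239 296 340 [87 34 11]
242 296 341 [84 31  4]
245 295 342 [84 35  7]
248 294 342 [82 31  5]
251 295 342 [79 29  0]
```

```bash
python3 - <<'E'
from h import *
im=cv2.imread("wrist5.png")
big=cv2.resize(im[130:320,260:380],None,fx=4.5,fy=3.15*1.0,interpolation=cv2.INTER_CUBIC)
big=cv2.resize(im[135:310,270:370],None,fx=3.4,fy=3.4,interpolation=cv2.INTER_CUBIC)
cv2.imwrite("pics/h5.png",big)
for r in range(146,212): print(r,im[r,312:326,::-1].mean(1).astype(int), im[r,318,::-1])
E
```

```text
146 [ 81  65 203 240 234 202 118  85  79  84  80  82  84  82] [134 119 101]
147 [ 82  64 200 240 235 200 116  83  80  83  83  85  82  83] [133 118  99]
148 [ 82  61 200 239 235 199 113  85  84  82  84  85  85  87] [131 114  94]
149 [ 78  64 200 240 235 201 117  85  82  84  84  81  83  84] [134 118 100]
150 [ 79  63 200 237 236 199 116  86  82  84  86  87  85  83] [134 116  98]
151 [ 79  63 202 240 235 200 112  87  81  84  83  81  82  84] [130 113  95]
152 [ 81  66 199 239 235 200 116  87  79  83  82  86  82  85] [132 118  99]
153 [ 81  62 202 237 236 200 114  87  84  85  83  86  88  82] [131 114  97]
154 [ 77  63 201 238 236 202 114  85  82  85  86  83  83  83] [130 116  96]
155 [ 82  64 201 240 236 201  92  74  82  81  83  85  87  82] [104  94  80]
156 [ 82  66 201 238 237 203  60  54  74  85  88  85  85  85] [66 58 56]
157 [ 82  63 200 240 237 191  42  40  69  87  84  82  84  82] [44 41 41]
158 [ 78  64 205 239 234 181  44  43  76  89  84  84  85  84] [48 42 42]
159 [ 77  66 200 241 235 180  42  42  71  85  81  82  84  85] [45 43 39]
160 [ 78  64 203 238 236 179  45  38  75  86  82
[... 2879 characters left out ...]
 40 36 30 38 67 84 84 68 52 46 47 51 63] [85 85 84]
201 [42 35 41 39 43 45 44 44 39 41 42 39 39 39] [83 32 17]
202 [42 38 40 41 41 43 40 36 43 41 41 39 41 41] [84 30  6]
203 [40 39 43 38 40 42 41 36 40 39 37 44 40 38] [82 32 10]
204 [42 40 37 43 40 37 38 39 40 38 40 37 42 42] [82 27  5]
205 [39 43 45 40 37 41 44 38 40 37 36 41 42 35] [86 36 10]
206 [35 42 44 37 39 44 38 41 41 40 41 39 39 40] [82 29  4]
207 [37 40 40 39 39 38 43 44 39 40 40 42 41 38] [85 34 10]
208 [41 38 46 39 39 35 42 40 41 38 40 41 45 35] [83 33 12]
209 [40 39 39 43 38 41 37 38 40 41 39 43 43 39] [80 29  3]
210 [41 40 38 43 40 38 40 43 42 42 40 38 39 39] [84 32  5]
211 [43 42 41 37 41 43 34 41 41 42 40 42 42 36] [79 25  0]
```

View pics/h5.png

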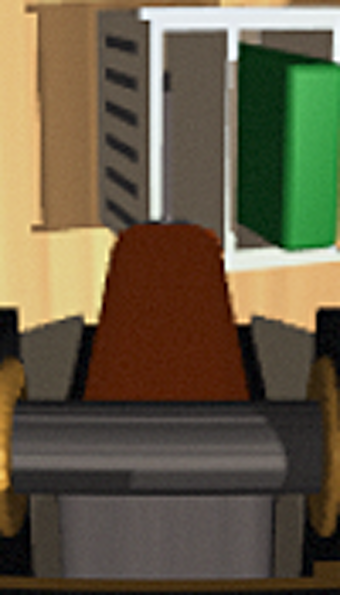

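```bash
cat >> h.py <<'E'
def goal(s_,dy=.001):
    "TCP and rotation with the blade edge s_ above the mouth along the slot"
    q=np.load("slot.npy"); m,Rs=slot(*q); M=Rs.as_matrix()
    m=m+dy*M[:,1]; Rt=toolR(M[:,0],M[:,2])
    return m+(s_+.170)*M[:,2]+.002*Rt[:,0],Rt
E
python3 - <<'E'
from h import *
p,Rt=goal(.18); s=observe()
print("pre",p, "from",s["position"]); q=s["position"]+np.array([-.01,.125,.05]);print("A",q,delta(q,Rt))
n=(p-q)/.15; print("then total in tool axes",Rt.T@n)
E
```

```text
pre [0.4235 0.2578 0.3904] from [ 0.5111 -0.2275  0.3089]
A [ 0.5011 -0.1025  0.3589] (array([ 0.8331,  0.0381, -0.3383]), array([-0.0388, -0.0092,  0.0198]))
then total in tool axes [ 2.3075 -0.6054 -0.6257]
```

jog_arm(plan=[{"offset": [0.2,0.04,-0.34],"twist": [-0.0388,-0.0092,0.0198],"fingers": -1},{"offset": [0.5,0.04,-0.34],"twist": [-0.0388,-0.0092,0.0198],"fingers": -1},{"offset": [0.83,0.04,-0.34],"twist": [-0.0388,-0.0092,0.0198],"fingers": -1},{"offset": [0.83,0.04,-0.34],"twist": [-0.0388,-0.0092,0.0198],"fingers": -1},{"offset": [0.83,0.04,-0.34],"twist": [-0.0388,-0.0092,0.0198],"fingers": -1}])

```text
clock: 10.68
position: [0.5011, -0.1033, 0.3594]
ee_rot: [2.018, 1.756, 0.504]
force: [0.4, -0.2, -2.0]
width: 0.233
gripper_force: 30.0
```

jog_arm(plan=[{"offset": [0.3,-0.08,-0.1],"twist": [0,0,0],"fingers": -1},{"offset": [0.6,-0.16,-0.21],"twist": [0,0,0],"fingers": -1},{"offset": [0.77,-0.2,-0.21],"twist": [0,0,0],"fingers": -1}])

```text
clock: 11.05
position: [0.4757, 0.0181, 0.371]
ee_rot: [2.019, 1.755, 0.506]
force: [0.1, -0.8, -1.5]
width: 0.239
gripper_force: 30.0
```

jog_arm(plan=[{"offset": [0.38,-0.1,-0.15],"twist": [0,0,0],"fingers": -1},{"offset": [0.77,-0.2,-0.21],"twist": [0,0,0],"fingers": -1},{"offset": [0.77,-0.2,-0.21],"twist": [0,0,0],"fingers": -1}])

```text
clock: 11.42
position: [0.4499, 0.1415, 0.3813]
ee_rot: [2.015, 1.762, 0.507]
force: [-1.4, -0.7, -2.3]
width: 0.236
gripper_force: 30.0
```

jog_arm(plan=[{"offset": [0.38,-0.1,-0.15],"twist": [0,0,0],"fingers": -1},{"offset": [0.6,-0.17,-0.21],"twist": [0,0,0],"fingers": -1},{"offset": [0.77,-0.2,-0.21],"twist": [0,0,0],"fingers": -1},{"offset": [0.77,-0.2,-0.21],"twist": [0,0,0],"fingers": -1},{"offset": [0.77,-0.2,-0.21],"twist": [0,0,0],"fingers": -1}])

```text
clock: 12.05
position: [0.425, 0.2559, 0.3913]
ee_rot: [2.021, 1.754, 0.501]
force: [0.1, -0.9, -1.6]
width: 0.236
gripper_force: 30.0
```

```bash
python3 - <<'E'
from h import *
p,Rt=goal(.18); s=observe()
print(s["clock"],s["joints"],s["gripper_force"],s["position"],p,s["force"]); print("to .18",delta(p,Rt)); print("to .03",delta(goal(.03)[0],Rt))
c=calibration("wrist");im=get_image("wrist");cv2.imwrite("w6.png",im[:,:,::-1])
M=Rt; 
for r in range(120,200,2): print(r,im[r,306:332].mean(1).astype(int)) if r in range(144,172,2) else None
ed=lambda y,d:s["position"]+R.from_rotvec(s["ee_rot"]).apply([y-.002,0,.170-d])
print("pred blade",proj(c,[ed(.035,0),ed(.035,.048)],1))
m=goal(-.170)[0]-.002*Rt[:,0]
T=lambda a,b:m+Rt@np.array([b,a,0])
print("slot corners px",proj(c,[T(-.011,.039),T(.011,.039),T(-.011,-.039),T(.011,-.039)],1))
for t in ["slot_mouth","slot_bottom","block","knife_edge"]: print(t,[(round(q["conf"],2),round(q["at"][1]*640,1),round(q["at"][0]*400,1)) for q in landmark_of(t,"wrist")[:3]])
E
```

```text
12.05 [-0.4338 -0.0363 -0.5422  1.9322  0.5587  1.0511 -1.3559] 30.00002682209015 [0.425  0.2559 0.3913] [0.4235 0.2578 0.3904] [ 0.0646 -0.8816 -1.5605]
to .18 (array([ 0.0113, -0.0132, -0.0015]), array([-0.0001,  0.0004, -0.0003]))
to .03 (array([ 0.0135, -0.0124,  0.9985]), array([-0.0001,  0.0004, -0.0003]))
144 [177 178 179 168 171 201 197 201 176 122  79  82  93  99  98  96  97 102
 175 178 178 179 183 181 133 128]
146 [176 177 182 158 156 202 198 203 164 107  81  86  89 100 101  99  96 102
 173 181 178 176 183 181 133 131]
148 [177 181 177 178 186 200 198 205 166 108  83  85  90  99 103  96  96  97
 174 179 177 178 178 180 135 131]
150 [178 176 176 176 188 198 199 203 163 106  81  79  84 103 101  97  96  99
 171 179 179 176 180 179 138 133]
152 [179 176 182 171 179 200 200 204 163 112  93  80  85 100  99 100  92  97
 173 179 179 176 179 179 137 131]
154 [178 178 179 155 157 202 200 205 164 110  97  89  85 100  98  94  95 102
 171 180 177 177 178 180 136 133]
156 [176 177 175 171 180 201 199 204 164 115  92  84  76  85  95  97  92 101
 173 176 176 178 177 176 141 134]
158 [176 
[... 375 characters left out ...]
9 118 118 103  92  95  99
 170 175 175 176 174 164 138 138]
166 [176 175 174 172 184 201 199 207 160 109  94 103 113 114 100  95  91  99
 169 176 172 175 175 163 139 138]
168 [178 174 172 175 186 201 200 204 163 108  91  97 112 115 102  93  89  96
 165 174 176 173 172 161 141 139]
170 [180 175 177 147 162 201 198 205 160 110  94 100 112 113 101  96  90  97
 161 176 175 173 174 162 141 139]
pred blade [[317.8272 155.7112]
 [317.7347 161.563 ]]
slot corners px [[309.9323 139.8507]
 [323.864  139.8064]
 [310.2833 188.0276]
 [323.8429 187.9927]]
slot_mouth [(0.4, 315.2, 163.2)]
slot_bottom [(0.53, 317.2, 161.2)]
block [(0.95, 298.8, 157.9)]
knife_edge [(0.22, 318.6, 263.9), (0.16, 295.7, 158.8)]
```

```bash
python3 - <<'E'
from h import *
im=cv2.imread("w6.png").mean(2)
print([(r,int(im[r,311:314].mean())) for r in list(range(134,146))+list(range(182,212))])
E
```

```text
[(134, 175), (135, 172), (136, 176), (137, 174), (138, 170), (139, 169), (140, 178), (141, 189), (142, 197), (143, 199), (144, 199), (145, 201), (182, 200), (183, 198), (184, 200), (185, 199), (186, 200), (187, 197), (188, 180), (189, 167), (190, 185), (191, 177), (192, 173), (193, 171), (194, 172), (195, 165), (196, 169), (197, 190), (198, 202), (199, 198), (200, 153), (201, 71), (202, 48), (203, 50), (204, 49), (205, 52), (206, 50), (207, 51), (208, 50), (209, 48), (210, 50), (211, 50)]
```

jog_arm(plan=[{"offset": [0.0135,-0.0124,0.15],"twist": [0,0,0],"fingers": -1},{"offset": [0.0135,-0.0124,0.35],"twist": [0,0,0],"fingers": -1},{"offset": [0.0135,-0.0124,0.6],"twist": [0,0,0],"fingers": -1},{"offset": [0.0135,-0.0124,0.8],"twist": [0,0,0],"fingers": -1},{"offset": [0.0135,-0.0124,0.93],"twist": [0,0,0],"fingers": -1},{"offset": [0.0135,-0.0124,1.0],"twist": [0,0,0],"fingers": -1},{"offset": [0.0135,-0.0124,1.0],"twist": [0,0,0],"fingers": -1},{"offset": [0.0135,-0.0124,1.0],"twist": [0,0,0],"fingers": -1}])

```text
clock: 13.3
position: [0.5015, 0.2494, 0.2645]
ee_rot: [2.018, 1.756, 0.506]
force: [-0.1, 0.4, -1.3]
width: 0.235
gripper_force: 30.0
```

```bash
python3 - <<'E'
from h import *
p,Rt=goal(.03); s=observe()
print(s["clock"],s["joints"],s["force"]); print("to .03",delta(p,Rt)); print("to -.02",delta(goal(-.02)[0],Rt));print("to -.08",delta(goal(-.08)[0],Rt))
c=calibration("wrist");im=get_image("wrist");cv2.imwrite("w7.png",im[:,:,::-1]);g=im.mean(2).astype(int)
m=goal(-.170)[0]-.002*Rt[:,0]
T=lambda a,b:m+Rt@np.array([b,a,0])
ed=lambda y,d:s["position"]+R.from_rotvec(s["ee_rot"]).apply([y-.002,0,.170-d])
print(proj(c,[T(-.011,.039),T(.011,.039),ed(.035,0),ed(.035,.048)],1))
for r in range(134,172,3): print(r,g[r,302:336])
E
```

```text
13.3 [-0.4141  0.1763 -0.4846  2.0585  0.8265  0.7902 -1.5783] [-0.094   0.42   -1.3126]
to .03 (array([-0.0164,  0.0013,  0.0107]), array([ 0.0002, -0.0002, -0.    ]))
to -.02 (array([-0.0168,  0.0009,  0.344 ]), array([ 0.0002, -0.0002, -0.    ]))
to -.08 (array([-0.0172,  0.0004,  0.744 ]), array([ 0.0002, -0.0002, -0.    ]))
[[307.8994 151.5492]
 [327.7379 151.5216]
 [317.8171 155.6719]
 [317.7227 161.5201]]
134 [184 187 191 196 195 154 185 202 199 196 202 207 161 113 131 129 129 135
 119 105  97 113 114 103  93 120 161 184 179 187 188 193 192 193]
137 [181 186 191 193 193 193 200 200 198 199 200 205 155  93  94  95 101  98
  90  92  98 111 109 102  91 121 162 183 182 186 190 190 192 193]
140 [180 185 191 193 191 188 197 201 201 200 177 181 186 190 192 192 192 190
 193 191 193 194 192 191 193 195 194 177 179 186 188 192 193 193]
143 [187 188 190 191 192 192 189 188 185 190 186 187 187 189 190 189 189 190
 190 191 190 189 189 189 191 190 190 188 188 187 191 190 194 196]
146 [187 187 189 194 196 132 170 187 184 185 183 185 184 183 186 183 185 185
 188 184 186 188 186 188 160 161 18
[... 474 characters left out ...]
90 192 191 118 195 210 207 207 209 217 163  99  83  81  68  71
  85 102 111 108 108 105 105 145 190 192 187 186 188 188 188 193]
161 [189 186 187 190 191 182 204 209 206 208 208 215 165  98  93  84  70  68
  72  96 109 110 104 102 103 140 188 192 189 187 187 188 191 192]
164 [188 188 190 193 186 182 203 208 206 206 208 213 162 105 102 107 127 129
  99  90 107 110 107 104 102 143 188 193 186 185 188 189 187 193]
167 [187 187 190 189 185 179 204 206 207 207 208 215 162 108 105 110 125 124
  99  96 106 107 109 104 100 143 186 194 186 188 189 188 187 189]
170 [189 185 187 192 187 111 197 211 206 206 209 217 163 104 108 110 123 125
  99  91 107 108 106 107 103 142 188 193 185 185 187 191 186 186]
```

```bash
python3 - <<'E'
from h import *
Rt=goal(0)[1]
for i in range(6):
    s=observe(); print(s["clock"],s["position"],delta(goal(-.02)[0],Rt,s)[0],delta(goal(-.02)[0],Rt,s)[1]); get_image("wrist")
E
```

```text
13.35 [0.5015 0.2495 0.2645] [-0.0171  0.0008  0.3445] [ 0.0002 -0.0002 -0.    ]
13.4 [0.5015 0.2494 0.2645] [-0.0167  0.0005  0.3443] [ 0.0002 -0.0002 -0.0001]
13.45 [0.5015 0.2493 0.2644] [-0.0161  0.0009  0.3437] [ 0.0002 -0.0002 -0.    ]
13.5 [0.5015 0.2493 0.2643] [-0.0156  0.0014  0.3429] [ 0.0002 -0.0001 -0.    ]
13.55 [0.5015 0.2492 0.2642] [-0.015   0.0017  0.3421] [ 0.0002 -0.0001 -0.    ]
13.6 [0.5015 0.2491 0.264 ] [-0.0145  0.0024  0.3412] [ 0.0001 -0.0001 -0.    ]
```

jog_arm(plan=[{"offset": [-0.018,-0.003,0.06],"twist": [0,0,0],"fingers": -1},{"offset": [-0.018,-0.003,0.12],"twist": [0,0,0],"fingers": -1},{"offset": [-0.018,-0.003,0.17],"twist": [0,0,0],"fingers": -1},{"offset": [-0.018,-0.003,0.21],"twist": [0,0,0],"fingers": -1},{"offset": [-0.018,-0.003,0.25],"twist": [0,0,0],"fingers": -1},{"offset": [-0.018,-0.003,0.28],"twist": [0,0,0],"fingers": -1},{"offset": [-0.018,-0.003,0.31],"twist": [0,0,0],"fingers": -1},{"offset": [-0.018,-0.003,0.34],"twist": [0,0,0],"fingers": -1},{"offset": [-0.018,-0.003,0.34],"twist": [0,0,0],"fingers": -1}])

```text
clock: 14.78
position: [0.5276, 0.2424, 0.2198]
ee_rot: [2.019, 1.756, 0.503]
force: [-0.7, -0.3, -1.7]
width: 0.235
gripper_force: 30.0
```

```bash
python3 - <<'E'
from h import *
Rt=goal(0)[1]
for i in range(2):
    s=observe(); print(s["clock"],s["position"],delta(goal(-.08)[0],Rt,s),"F tool",R.from_rotvec(s["ee_rot"]).inv().apply(s["force"]),s["ft_torque"],s["width"]); c=calibration("wrist"); im=get_image("wrist")
g=im.mean(2).astype(int)
m=goal(-.170)[0]-.002*Rt[:,0];T=lambda a,b:m+Rt@np.array([b,a,0])
ed=lambda y,d:s["position"]+R.from_rotvec(s["ee_rot"]).apply([y-.002,0,.170-d])
print(proj(c,[T(-.011,.039),T(.011,.039),ed(.035,.0),ed(.035,.048)],1))
for r in range(142,180,3): print(r,g[r,302:336])
E
```

```text
14.775 [0.5276 0.2424 0.2198] (array([0.0061, 0.0076, 0.3965]), array([-0.    ,  0.0001, -0.    ])) F tool [-0.3804 -1.3943  1.0872] [0.0701 0.9505 0.0172] 0.23519353189070563
14.825 [0.5276 0.2425 0.22  ] (array([0.0053, 0.007 , 0.398 ]), array([ 0.,  0., -0.])) F tool [-0.2112 -0.5949  1.5031] [0.0614 1.0339 0.0226] 0.2362795629921558
[[307.1808 152.9678]
 [330.5362 152.9489]
 [317.8116 155.7501]
 [317.7176 161.6056]]
142 [196 196 197 197 196 197 199 198 199 199 197 198 198 200 197 201 200 197
 199 200 199 199 200 200 199 200 199 200 200 193 194 196 194 194]
145 [194 196 198 197 116 187 189 189 188 188 188 188 188 190 188 189 189 192
 188 190 188 191 188 188 189 192 192 191 191 191 195 194 192 192]
148 [195 197 199 192 114 187 193 189 189 190 190 191 193 192 191 191 194 193
 189 193 190 193 195 191 192 195 194 192 192 193 195 194 191 193]
151 [194 195 197 196 195 186 183 182 182 183 185 184 183 185 184 182 184 185
 187 186 187 187 187 187 185 187 187 188 188 192 194 195 191 194]
154 [193 196 197 195 194 198 202 168 154 204 203 140 106 109 119 121 123 124
 124 118 103  96 125 132 12
[... 482 characters left out ...]
35 133 133 121 127 119 120 119 121 125  97  95 103 112 128 131
 111  96  90  98 112 115 114 111 108 109 164 197 198 195 191 194]
169 [133 135 135 135 132 123 119 123 119 122 120 125  98  95 107 117 131 131
 112  95  94  98 115 113 114 110 110 109 163 193 198 193 193 194]
172 [131 135 134 132 133 126 121 119 118 120 124 124  96 109 129 114 127 134
 112  96  92  94 115 114 113 112 110 109 165 194 198 192 192 191]
175 [134 137 131 130 128 126 121 121 120 123 123 122  97 104 124 111 131 129
 113  90  88  97 115 115 112 112 111 106 165 196 197 190 190 191]
178 [136 132 137 133 129 126 121 121 120 123 121 123  97 105 123 112 131 133
 110  87  86  94 110 112 113 110 111 106 185 199 196 192 191 194]
```

jog_arm(plan=[{"offset": [0.005,0.003,0.05],"twist": [0,0,0],"fingers": -1},{"offset": [0.005,0.003,0.1],"twist": [0,0,0],"fingers": -1},{"offset": [0.005,0.003,0.15],"twist": [0,0,0],"fingers": -1},{"offset": [0.005,0.003,0.2],"twist": [0,0,0],"fingers": -1},{"offset": [0.005,0.003,0.24],"twist": [0,0,0],"fingers": -1},{"offset": [0.005,0.003,0.28],"twist": [0,0,0],"fingers": -1},{"offset": [0.005,0.003,0.31],"twist": [0,0,0],"fingers": -1},{"offset": [0.005,0.003,0.33],"twist": [0,0,0],"fingers": -1},{"offset": [0.005,0.003,0.34],"twist": [0,0,0],"fingers": -1},{"offset": [0.005,0.003,0.34],"twist": [0,0,0],"fingers": -1}])

```text
clock: 16.12
position: [0.5549, 0.2396, 0.1771]
ee_rot: [2.019, 1.756, 0.504]
force: [0.0, 0.6, -1.5]
width: 0.237
gripper_force: 30.0
```

```bash
cat > st.py <<'E'
from h import *
s=observe(); Rt=goal(0)[1]
print(s["clock"],s["position"],delta(goal(-.08)[0],Rt,s),"F tool",R.from_rotvec(s["ee_rot"]).inv().apply(s["force"]),s["ft_torque"],s["width"],s["joints"])
E
python3 st.py
```

```text
16.125 [0.5549 0.2396 0.1771] (array([-0.0006,  0.0034,  0.0588]), array([ 0.0001, -0.    , -0.    ])) F tool [ 0.6449 -0.8552  1.2571] [-0.0252  0.958  -0.0249] 0.23738839917683394 [-0.4247  0.3485 -0.3918  2.0928  1.0807  0.6488 -1.7806]
```

jog_arm(plan=[{"offset": [0,0.003,0.007],"twist": [0,0,0],"fingers": -1},{"offset": [0,0.003,0.014],"twist": [0,0,0],"fingers": -1},{"offset": [0,0.003,0.021],"twist": [0,0,0],"fingers": -1},{"offset": [0,0.003,0.028],"twist": [0,0,0],"fingers": -1},{"offset": [0,0.003,0.035],"twist": [0,0,0],"fingers": -1},{"offset": [0,0.003,0.042],"twist": [0,0,0],"fingers": -1},{"offset": [0,0.003,0.048],"twist": [0,0,0],"fingers": -1},{"offset": [0,0.003,0.048],"twist": [0,0,0],"fingers": -1}])

```text
clock: 17.12
position: [0.559, 0.2389, 0.1712]
ee_rot: [2.019, 1.756, 0.504]
force: [0.7, 0.3, -2.2]
width: 0.235
gripper_force: 30.0
```

```bash
python3 st.py
```

```text
17.125 [0.559  0.2389 0.1712] (array([-0.0002,  0.0006,  0.0101]), array([ 0.,  0., -0.])) F tool [ 0.3458 -0.6303  2.1821] [ 0.0676  0.9755 -0.0274] 0.23487323859161066 [-0.4253  0.3614 -0.3843  2.0922  1.0993  0.6404 -1.7946]
```

jog_arm(plan=[{"offset": [0,0,0.004],"twist": [0,0,0],"fingers": -1},{"offset": [0,0,0.008],"twist": [0,0,0],"fingers": -1},{"offset": [0,0,0.012],"twist": [0,0,0],"fingers": -1},{"offset": [0,0,0.016],"twist": [0,0,0],"fingers": -1},{"offset": [0,0,0.016],"twist": [0,0,0],"fingers": -1}])

```text
clock: 17.75
position: [0.5601, 0.2389, 0.1695]
ee_rot: [2.018, 1.756, 0.504]
force: [-4.9, -1.2, 4.4]
width: 0.239
gripper_force: 30.0
```

```bash
python3 st.py
```

```text
17.75 [0.5601 0.2389 0.1695] (array([-0.0009,  0.0004, -0.0028]), array([ 0.0001, -0.    , -0.    ])) F tool [-1.8407 -1.619  -6.159 ] [-0.2594  1.2106 -0.2426] 0.23941570157972034 [-0.4259  0.3649 -0.3823  2.0924  1.1056  0.6381 -1.7999]
```

jog_arm(plan=[{"offset": [0,0,-0.002],"twist": [0,0,0],"fingers": -1},{"offset": [0,0,-0.002],"twist": [0,0,0],"fingers": -1},{"offset": [0,0,-0.002],"twist": [0,0,0],"fingers": -0.4},{"offset": [0,0,-0.002],"twist": [0,0,0],"fingers": -0.2},{"offset": [0,0,-0.002],"twist": [0,0,0],"fingers": 0.2},{"offset": [0,0,-0.002],"twist": [0,0,0],"fingers": 0.6},{"offset": [0,0,-0.002],"twist": [0,0,0],"fingers": 1},{"offset": [0,0,-0.002],"twist": [0,0,0],"fingers": 1},{"offset": [0,0,-0.002],"twist": [0,0,0],"fingers": 1},{"offset": [0,0,-0.002],"twist": [0,0,0],"fingers": 1},{"offset": [0,0,-0.002],"twist": [0,0,0],"fingers": 1}])

```text
clock: 19.12
position: [0.5601, 0.2388, 0.1694]
ee_rot: [2.019, 1.756, 0.504]
force: [-0.3, -0.2, -1.0]
width: 0.999
gripper_force: 0.0
```

```bash
python3 st.py; python3 - <<'E'
from h import *
c=calibration("wrist");im=get_image("wrist")
q=goal(-.08)[0];Rt=goal(0)[1]
for t,d in [("knife_grip",.172),("knife_center",.105)]:
    print(t,proj(c,q+Rt@[-.002,0,.17-d],1),[(round(q_["conf"],2),round(q_["at"][1]*640,1),round(q_["at"][0]*400,1)) for q_ in landmark_of(t,"wrist")[:4]])
print("row 215-245 orange cols",[(r,np.nonzero((im[r,:,0]>1.8*im[r,:,2])&(im[r,:,0]>60)&(im[r,:,1]<.55*im[r,:,0]))[0][[0,-1]]) for r in (215,225,235,245)])
E
```

```text
19.125 [0.5601 0.2388 0.1694] (array([-0.0004,  0.0006, -0.0034]), array([ 0.0001, -0.    , -0.    ])) F tool [-0.2641 -0.7268  0.6949] [-0.0153  0.6747 -0.038 ] 0.9993730915953171 [-0.4257  0.365  -0.3822  2.0923  1.105   0.6379 -1.7992]
knife_grip [[317.4756 263.6564]] [(0.56, 298.2, 265.0), (0.45, 283.9, 187.8)]
knife_center [[317.6902 221.664 ]] [(0.57, 308.8, 221.0)]
row 215-245 orange cols [(215, array([218, 324])), (225, array([219, 323])), (235, array([239, 323])), (245, array([237, 323]))]
```

jog_arm(plan=[{"offset": [0,0,-0.1],"twist": [0,0,0],"fingers": 1},{"offset": [0,0,-0.25],"twist": [0,0,0],"fingers": 1},{"offset": [0,0,-0.5],"twist": [0,0,0],"fingers": 1},{"offset": [0,0,-0.75],"twist": [0,0,0],"fingers": 1},{"offset": [0,0,-0.9],"twist": [0,0,0],"fingers": 1},{"offset": [0,0,-0.9],"twist": [0,0,0],"fingers": 1},{"offset": [0,0,-0.9],"twist": [0,0,0],"fingers": 1}])

```text
clock: 20.15
position: [0.4895, 0.2481, 0.2832]
ee_rot: [2.019, 1.755, 0.503]
force: [-0.7, -0.8, 0.2]
width: 0.999
gripper_force: 0.0
```

```bash
python3 - <<'E'
from h import *
q=goal(-.08)[0];Rt=goal(0)[1];e=q+Rt@[-.002,0,.17]
kz=-Rt[:,2]; M=R.from_rotvec(-np.radians(4)*Rt[:,0]).apply(kz); M2=R.from_rotvec(np.radians(4)*Rt[:,0]).apply(kz)
M=M if M[0]<kz[0] else M2
for cam in ["wrist","scene"]:
    c=calibration(cam);im=get_image(cam)
    for t,d in [("knife_grip",.172),("knife_center",.105)]:
        print(cam,t,proj(c,e+M*d,cam=="wrist"),[(round(p["conf"],2),round(p["at"][1]*640,1),round(p["at"][0]*400,1)) for p in landmark_of(t,cam)[:5]])
s=observe();print(s["clock"],s["force"],s["gripper_force"])
E
```

```text
wrist knife_grip [[304.89   197.7437]] [(0.98, 308.6, 195.6)]
wrist knife_center [[311.5783 183.4815]] [(0.79, 312.3, 182.6)]
scene knife_grip [[418.8732 172.8596]] [(0.96, 285.2, 217.8), (0.82, 419.8, 172.8), (0.62, 210.3, 245.9), (0.38, 314.7, 270.6)]
scene knife_center [[422.4367 190.8774]] [(0.88, 275.1, 229.3), (0.81, 423.3, 189.8), (0.79, 199.5, 233.4)]
20.45 [ 0.4676 -0.4916 -0.5055] 0.0
```

The knife is where a fully seated, released knife should be, and the robot is clear of it.

```bash
python3 -c "
from cell import *
print(sign_off())"
```

```text
the job is handed in; nothing more can be done
None
```

The orange knife is in the free middle slot of the block, down on the slot floor, released with the gripper clear; I handed the job in at about 20.5 s and no verdict came back.

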